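# Free the squeegee from the storage box

### The job

The counter squeegee lies in the white storage box with both ends of its bar trapped under the blue lid pieces, and the bar is longer than the gap between them. Without shoving the box, take the squeegee by its yellow handle, slide it in under the deeper lid, tip its other end up through the gap and draw it out slantwise. Finish while holding it in the gripper, still and upright with its bar level, the bar at least 15 cm above the counter and touching nothing but the gripper; leave the cup tray, the jars and the mug where they stand.

Things in the scene. Friction and masses are not known exactly. Their poses are not given: they have to be found in the camera images.
- box: White plastic storage box, loose, 2 to 3.1 kg, outside 310 (its x) x 120 (y) x 70 mm tall; origin at the centre of its underside, z up. Inside 300 x 110 mm (x -150 to +150); floor 4 mm above the underside; side walls reach 64 mm. Two blue lid pieces 6 mm thick are fixed over its ends, undersides at 64, tops at 70 mm: the deep one at -x, the shallow one at +x, an open gap of 190 x 110 mm between
- box_deep_edge (a point): Middle of the deep lid piece's free edge, on its top (box frame x = -75, y = 0, z = 70 mm); this lid covers the inside from x = -150 to -75 mm
- box_shallow_edge (a point): Middle of the shallow lid piece's free edge, on its top (box frame x = +115, y = 0, z = 70 mm); this lid covers the inside from x = +115 to +150 mm
- squeegee_grip (a point): Where to grasp the squeegee, a rigid upside-down T: dark steel bar 240 (its x) x 30 (y) x 12 mm (z) flat on the box's floor, yellow square handle 24 x 24 mm rising from its middle to 105 mm above the bar's underside. The point is on the handle's centre line, 84 mm above the bar's underside. x along the bar, to the shallow lid at the start; z up the handle. 0.13 to 0.25 kg
- squeegee_tail (a point): End of the squeegee's bar that starts under the deep lid: centre of the end face, 6 mm above the bar's underside, 120 mm along -x from the handle's centre line
- squeegee_head (a point): End of the squeegee's bar that starts under the shallow lid: centre of the end face, 6 mm above the bar's underside, 120 mm along +x from the handle's centre line
- cup_tray: Bystander: steel tray 200 (x) x 280 (y) mm with rows of brass candle cups, 30 mm tall; origin under its centre
- pepper: Bystander: glass jar with steel cap, 44 mm across, 85 mm tall; origin under its centre
- sugar: Bystander: glass jar with orange cap, 64 mm across, 110 mm tall; origin under its centre
- mug: Bystander: blue mug, 76 mm across, 85 mm tall, handle at its +y; origin under its centre
Mind the look-alikes: they are no part of the job. Several things look just like the part that bears squeegee_grip: the one meant starts farthest from the robot's base.

How it is judged (in metres and radians):
On the way:
1. the bar's head end has been tipped up out of the gap, above the lids, while its tail end is still inside the box under the deep lid (z of squeegee_head in the frame of box above 0.076 m and x of squeegee_head in the frame of box below 0.15 m and x of squeegee_tail in the frame of box below -0.075 m and z of squeegee_tail in the frame of box below 0.064 m), for 0.1 s.
At the end, for the whole second after the job is handed in: The squeegee is held in the fingers alone, both ends of its bar more than 145 mm above the counter, its handle within 0.2 rad of vertical, still (under 0.03 m/s), touching neither the box nor a bystander; the box is within 30 mm of where it stood and the bystanders within 20 mm (height (world z) of each of squeegee_tail, squeegee_head above 0.145 m and angle between squeegee_grip's own z axis and vertical below 0.2 rad and linear speed of squeegee below 0.03 m/s and angular speed of squeegee below 0.2 rad/s and contact force between the fingers and squeegee above 1 N and contact force between squeegee and box below 0.05 N and contact force between squeegee and cup_tray below 0.05 N and contact force between squeegee and pepper below 0.05 N and contact force between squeegee and sugar below 0.05 N and contact force between squeegee and mug below 0.05 N and distance of each of box_deep_edge, box_shallow_edge from where it was at the start of the episode below 0.03 m and distance of each of cup_tray, pepper, sugar, mug from where it was at the start of the episode below 0.02 m); the arm keeps its last pose, push and grip.
It fails at once if the box is shoved or lifted by more than 30 mm (distance of any of box_deep_edge, box_shallow_edge from where it was at the start of the episode above 0.03 m).
It fails at once if a bystander is moved by more than 20 mm (distance of any of cup_tray, pepper, sugar, mug from where it was at the start of the episode above 0.02 m).
It also fails if it takes over 45 s, if anything falls off the work surface, if the arm or the gripper's body presses on something with over 40 N, if the wrist force passes 120 N, or if a joint passes its speed limit or range.

### The arm

A 6-joint arm with a two-finger parallel gripper is mounted at the origin on the work surface. World frame = base frame: x ahead of the robot, y to its left, z up, the work surface at z = 0. Lengths are in mm, angles in rad, forces in N, time in s.
With the tool pointing down it reaches from about 350 to 775 mm from the base axis. Payload 7.3 kg.
Tool frame: the origin (TCP) lies at the very end of the fingers, on their centre line; the grasp point (between the pads) lies 19 mm behind it; y points along the fingers, x is the direction in which the jaws open and shut, and the axes are right-handed (so a half turn about y gives the same grasp; the last joint's range is limited). The gripper opens to 92 mm and grips with 3 to 60 N. Pads are 19 mm wide; open, the fingers measure 130 mm over their backs; the gripper's body (75 mm by 190 mm) begins 47 mm behind the grasp point.
Start: joints at [1.024, 0.342, 1.524, -0, 1.275, -0.146], TCP at [204.819, 483.419, 226.741] pointing down, gripper open.
Joint ranges: [-2.53, 2.53], [-0.77, 2.02], [0.04, 2.7], [-1, 4.14], [0.28, 2.66], [-3.11, 3.11]. Speed limits (rad/s): [2.57, 2.57, 3.14, 3.14, 3.14, 3.14].

### API

Orientations are given as [roll, pitch, yaw] about the fixed x, y, z axes, in that order (R = Rz(yaw) Ry(pitch) Rx(roll)).
In Python, from plant import ctrl gives the robot as it stands. The module is installed in compiled form; this text tells all that it offers.
- The arm moves only by the tool move_arm, never from a script. Its argument "series" is a list of rows, each an object of numbers: "x", "y", "z": the shift along the tool's x, y, z in units of 0.3 m (1.0 is 0.3 m); "spin": the turn about the tool's y in units of pi/4 rad (1.0 is pi/4 rad). A call has 1 to 12 rows; each row shifts and turns the commanded pose from where the row before left it, along the tool's axes as they then stand; what a row does not reach is not made up. A row lasts 1/12 s, in which the tool goes at most 41.7 mm and 7.16 degrees, less where a joint would pass 70% of its speed; a pose out of reach is approached as far as the arm can. A call with a number of a shift or a turn outside -1 to 1 is refused whole. A call with a gripper value outside its range is refused whole. "grip" is the opening, from -1 (shut) to 1 (fully open), set as the call begins (left out, the last holds). The fingers move at their own pace and stop on an object; "grip_force" is the grip in N (left out, the last holds). Time passes only in rows, so rows that do not move let the fingers close. It gives the time, the measured TCP pose, the force and the opening at its end, in the units of the state.
- ctrl.sense(): the state, without advancing time (a new reading comes with each control period).
- ctrl.capture(name): name is "side" or "top" or "wrist"; returns a dict with "pixels" (400x640x3 uint8, red, green, blue), "intrinsics" (3x3 intrinsics, pixels), "k1" (the pictures are not rectified: a ray, as slopes to the right and down, at radius r is drawn at 1 + k1 r^2 times it, then the intrinsics apply), "R" (3x3) and "t" (3): a world point X has camera coordinates R X + t; the wrist camera has in their place "tool_from_camera" (4x4, takes a point from camera to tool coordinates, whose origin is the TCP and whose axes are the tool frame's). Camera axes: x right, y down, z forward; pixel columns grow to the right and rows downward; lengths in mm; the calibration is good to about 2 mm. A picture is of the moment at which its call begins: read the wrist's pose just before it. There is no depth.
- ctrl.finish_job(): hands the job in, once; it reports no verdict.
The state is a dict: "time": time; "joint_positions": joint angles; "qd": joint speeds; "effort": joint torques, N m; "eef_pos": TCP position; "eef_rot": TCP orientation; "force": force on the tool from outside, world axes, zero at the start; "torque": the same for the moment, N m; "width": finger opening in mm.
Only numpy, scipy, OpenCV 4.12 (cv2) and the standard library are available. Lean on these libraries where they do the work, as an engineer would, in place of code of your own. Each camera call takes 0.05 s, during which the arm holds its last target.

## Working session

There is one attempt and no reset: what is moved stays moved. The work goes in short steps, Python scripts to look and compute and a tool call to move; the robot and the scene stay as the last step left them, time stands still between calls to the robot, and variables do not carry over. Pictures are saved under pics/ and viewed, and the job is handed in when it is done.

Besides the shell and the picture viewer there is one more tool, called after ">>>" in YAML: its name, and indented under it one key for each argument. move_arm: Moves the arm, as the interface text tells. Shifts and turns lie within -1 to 1; 1 stands for 0.3 m of shift or pi/4 rad of turn. Its arguments: {"type":"object","properties":{"series":{"type":"array"},"grip":{"type":"number"},"grip_force":{"type":"number"}},"required":["series"]}

```bash
mkdir -p pics; ls
cat > h.py <<'E'
import numpy as np, cv2
from plant import ctrl
E
python3 - <<'E'
from h import *
s=ctrl.sense();print(s)
for n in ("side","top","wrist"):
    c=ctrl.capture(n);cv2.imwrite(f"pics/{n}0.png",c["pixels"][:,:,::-1])
    np.save(f"{n}0.npy",{k:v for k,v in c.items()},allow_pickle=True)
    print(n,{k:np.round(v,3).tolist() for k,v in c.items() if k!="pixels"})
E
```

```text
pics
{'time': 0.0, 'joint_positions': array([ 1.02397285e+00,  3.42721614e-01,  1.52503209e+00,  2.53694943e-06,
        1.27539028e+00, -1.45981795e-01]), 'qd': array([-0.00032525, -0.00031884,  0.00074013, -0.00191938,  0.0007058 ,
       -0.00024611]), 'effort': array([ 1.47888662e-03, -4.31261730e+01, -2.44221926e+01,  7.17221992e-02,
        5.59725228e-02, -1.92728317e-04]), 'eef_pos': array([204.60507103, 483.04188452, 226.04027973]), 'eef_rot': array([-1.57056826e+00,  1.53447356e-03,  1.16995408e+00]), 'force': array([-0.16552704,  0.69438393, -0.17897481]), 'torque': array([ 0.00660695,  0.00719562, -0.0654004 ]), 'width': 91.72390933028166}
side {'intrinsics': [[478.638, 0.0, 321.549], [0.0, 478.638, 197.505], [0.0, 0.0, 1.0]], 'k1': -0.086, 'R': [[-0.998, -0.067, -0.013], [-0.038, 0.703, -0.71], [0.056, -0.708, -0.704]], 't': [460.176, 40.96, 1755.905]}
top {'intrinsics': [[509.399, 0.0, 323.187], [0.0, 509.399, 205.167], [0.0, 0.0, 1.0]], 'k1': 0.017, 'R': [[0.008, -1.0, 0.023], [-0.991, -0.011, -0.132], [0.132, -0.022, -0.991]], 't': [19.049, 455.408, 1507.466]}
wrist {'intrinsics': [[333.087, 0.0, 318.074], [0.0, 333.087, 198.401], [0.0, 0.0, 1.0]], 'k1': 0.01, 'tool_from_camera': [[1.0, -0.0, -0.001, 0.547], [0.001, -0.297, 0.955, -158.245], [-0.0, -0.955, -0.297, 81.067], [0.0, 0.0, 0.0, 1.0]]}
```

View pics/top0.png

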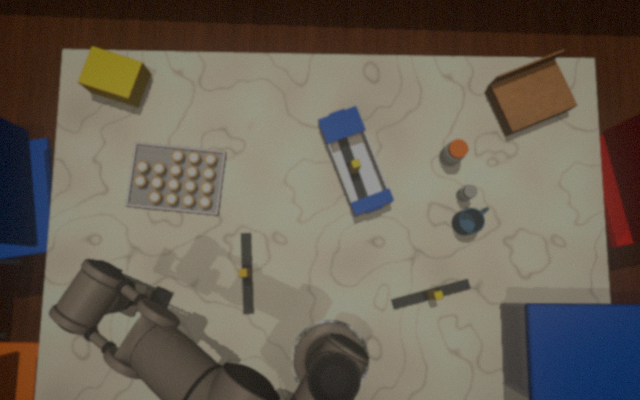

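View pics/side0.png

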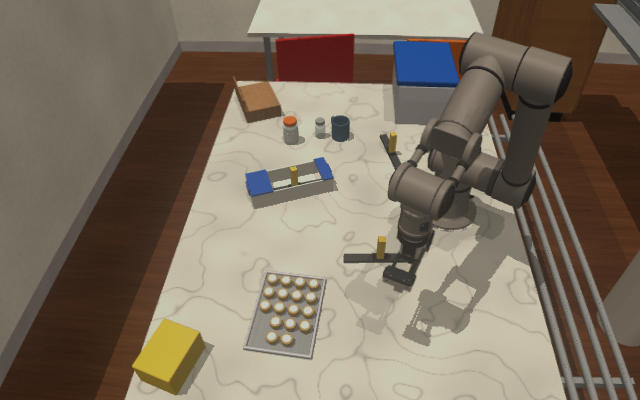

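View pics/wrist0.png

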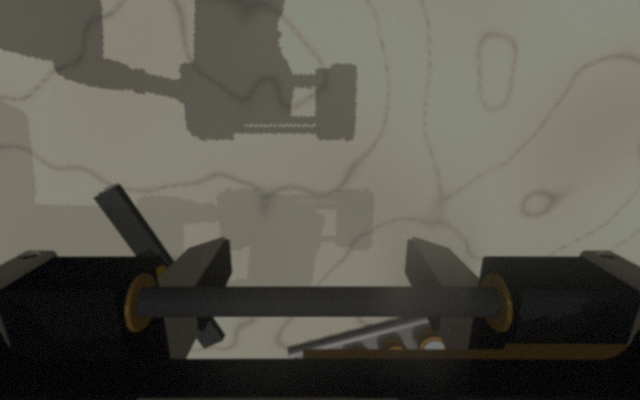

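The top view shows three yellow handles that could be mistaken for each other: (355,163) in the white box, (243,272) on the counter, and (437,295) on the counter. The robot base is near (330,360), so the one in the box is the farthest and matches the description. Next I'll check it in an enlarged crop.

Run:
```python
from h import *
a=cv2.imread("pics/top0.png")[95:230,300:410];cv2.imwrite("pics/ct.png",cv2.resize(np.clip(a*1.5,0,255).astype('uint8'),None,fx=4.4,fy=4.4,interpolation=2)) 
a=cv2.imread("pics/side0.png")[145:215,235:345];cv2.imwrite("pics/cs.png",cv2.resize(a,None,fx=7,fy=7,interpolation=2))
```

```text
(no output)
```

View pics/ct.png

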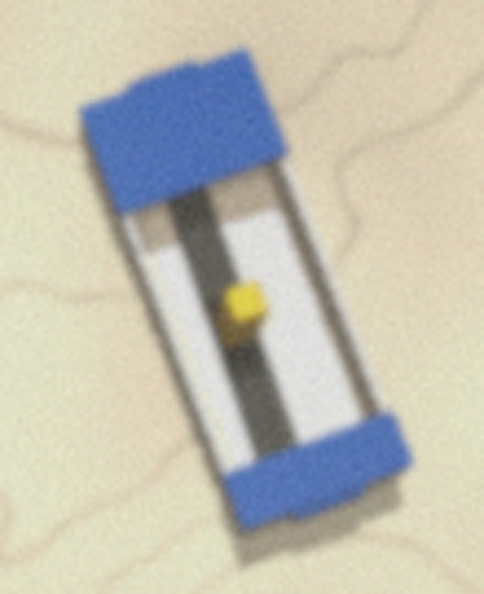

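View pics/cs.png

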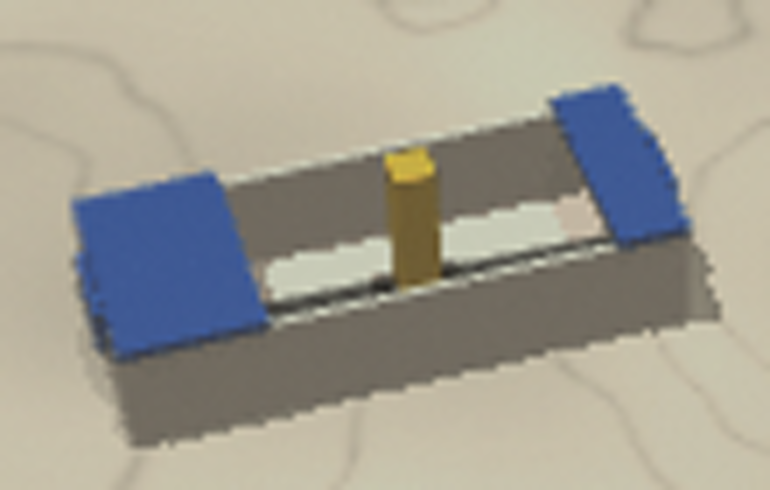

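```bash
cat >> h.py <<'E'
from scipy.optimize import least_squares
def proj(c,X):
    X=np.atleast_2d(X)@np.array(c["R"]).T+np.array(c["t"])
    p=X[:,:2]/X[:,2:]; p=p*(1+c["k1"]*(p**2).sum(1,keepdims=True))
    K=np.array(c["intrinsics"]); return p*[K[0,0],K[1,1]]+K[:2,2]
def ray(c,uv):
    K=np.array(c["intrinsics"]);d=(np.array(uv,float)-K[:2,2])/[K[0,0],K[1,1]];p=d.copy()
    for _ in range(20): p=d/(1+c["k1"]*(p@p))
    R=np.array(c["R"]);return -R.T@np.array(c["t"]), R.T@np.array([*p,1])
def atz(c,uv,z):
    o,d=ray(c,uv);return o+d*(z-o[2])/d[2]
def load(n): return np.load(n+"0.npy",allow_pickle=True).item()
E
python3 - <<'E'
from h import *
T,S=load("top"),load("side")
L=np.array([[-155,-60],[-155,60],[-75,60],[-75,-60],[115,-60],[115,60],[155,60],[155,-60]])
t=np.array([[83,107],[247,50],[286,153],[122,212],[228,475],[390,413],[412,463],[245,528]])/4.4+[299.6,94.6]
s=np.array([[118,357],[73,202],[212,173],[268,323],[622,245],[550,100],[618,85],[690,230]])/7+[234.6,144.6]
def W(p,Q):
    c,n=np.cos(p[2]),np.sin(p[2]);Q=np.atleast_2d(Q);return np.c_[p[0]+c*Q[:,0]-n*Q[:,1],p[1]+n*Q[:,0]+c*Q[:,1],Q[:,2]]
L3=np.c_[L,np.full(8,70)]
for cams in ([(T,t)],[(S,s)],[(T,t),(S,s)]):
    f=lambda p:np.concatenate([(proj(c,W(p,L3))-m).ravel() for c,m in cams])
    r=least_squares(f,[680,-20,-2.8]);print(r.x,np.abs(r.fun).max())
print(np.round(r.fun.reshape(-1,2),1).tolist())
p=r.x;np.save("box.npy",p)
# handle top
ht=np.array([246,302])/4.4+[299.6,94.6]; hs=np.array([411,166])/7+[234.6,144.6]
for c,m in((T,ht),(S,hs)):
    X=atz(c,m,109);d=X[:2]-p[:2];c_,s_=np.cos(p[2]),np.sin(p[2]);print(X,"box",c_*d[0]+s_*d[1],-s_*d[0]+c_*d[1])
# bystanders
for n,m,z in(("pepper",(470,190),85),("sugar",(459,149),110),("mug",(468,222),85)):print(n,atz(T,m,z))
for m in((137,146),(225,152),(220,215),(127,207)):print("tray",atz(T,m,10))
# bar visible ends
for m in((190,195),(275,445),(172,200),(212,190),(250,455),(295,440)):
    X=atz(T,np.array(m)/4.4+[299.6,94.6],16);d=X[:2]-p[:2];print("bar",c_*d[0]+s_*d[1],-s_*d[0]+c_*d[1])
E
```

```text
[588.65868671 -70.65576766  -2.77041307] 0.7652134048515791
[588.69765521 -73.22460926  -2.76662779] 0.6693137016061428
[588.61234248 -71.23235172  -2.76951173] 0.9314666777686398
[[-0.1, -0.0], [-0.2, -0.5], [0.6, 0.2], [0.5, 0.4], [-0.5, -0.4], [0.4, -0.5], [0.4, 0.7], [0.5, 0.2], [-0.3, -0.0], [-0.2, 0.9], [0.6, 0.6], [-0.1, 0.0], [-0.7, -0.0], [0.2, 0.8], [0.3, 0.9], [-0.2, -0.1]]
[568.25998054 -67.41806817 109.        ] box 17.573006617443365 -10.952480714958654
[568.72738265 -70.36074265 109.        ] box 18.207410780585928 -8.041238847475721
pepper [ 497.65469308 -406.13777354   85.        ]
sugar [ 614.25176917 -369.5822586   110.        ]
mug [ 403.17510465 -397.44955451   85.        ]
tray [634.69977761 596.40408893  10.        ]
tray [619.84331856 327.23704336  10.        ]
tray [424.24200506 335.82961966  10.        ]
tray [445.58677847 615.80019324  10.        ]
bar -83.99886293404793 -5.115699679153526
bar 103.06772050799133 -14.02241351248449
bar -85.07399473309302 -18.310401989597317
bar -81.93308100132315 10.736868274784126
bar 103.47170050240979 -32.86716024137618
bar 104.70828680653813 0.3019770276465934
```

The crops show the target standing in the white box, between the wide (deep) lid at the top and the narrow lid below it. In the box frame its handle is at about (18, -9), and the bar is turned about -0.06 rad from the box axis. The tool only turns about its vertical axis. So I'll grip across the box's y axis, and the deep lid's edge will pivot the bar in the pads.

>>> move_arm:
  series:
    - {"x": -0.068,"z": -0.102}
    - {"x": -0.068,"z": -0.102}
    - {"x": -0.068,"z": -0.102}
    - {"x": -0.068,"z": -0.102}
    - {"x": -0.068,"z": -0.102}
    - {"x": -0.068,"z": -0.102}
    - {"x": -0.068,"z": -0.102}
    - {"x": -0.068,"z": -0.102}
    - {"x": -0.068,"z": -0.102}
    - {"x": -0.068,"z": -0.102}
    - {"x": -0.068,"z": -0.102}
    - {"x": -0.068,"z": -0.102}
  grip: 0.2

```text
validation failed for argument at $.se...
```

>>> move_arm:
  series:
    - {"x": -0.068,"z": -0.102}
    - {"x": -0.068,"z": -0.102}
    - {"x": -0.068,"z": -0.102}
    - {"x": -0.068,"z": -0.102}
    - {"x": -0.068,"z": -0.102}
    - {"x": -0.068,"z": -0.102}
    - {"spin": -0.15}
    - {"spin": -0.15}
    - {"spin": -0.15}
    - {"spin": -0.15}
    - {"spin": -0.15}
    - {"spin": -0.15}

```text
validation failed for argument at $.se...
```

```bash
cat >> h.py <<'E'
def tool(s):
    from scipy.spatial.transform import Rotation as Ro
    return Ro.from_euler("xyz",s["eef_rot"]).as_matrix(), s["eef_pos"]
def wproj_cam(c,s):
    R,p=tool(s);M=np.array(c["tool_from_camera"]);Rw=R@M[:3,:3];tw=R@M[:3,3]+p
    d=dict(c);d["R"]=Rw.T;d["t"]=-Rw.T@tw;return d
E
python3 - <<'E'
from h import *
s=ctrl.sense();c=ctrl.capture("wrist");cv2.imwrite("pics/w1.png",c["pixels"][:,:,::-1])
d=wproj_cam(c,s);np.save("w10.npy",d,allow_pickle=True)
print(s["time"],s["eef_pos"],s["eef_rot"],s["joint_positions"],s["width"],s["force"])
E
```

```text
0.15 [204.65792879 483.16166556 226.21007566] [-1.57063707e+00  1.13510104e-03  1.17002156e+00] [ 1.02401199e+00  3.42591826e-01  1.52473860e+00 -7.93108435e-06
  1.27540842e+00 -1.46007160e-01] 91.78442719849542 [-0.01383522 -0.60781627 -0.22727383]
```

View pics/w1.png

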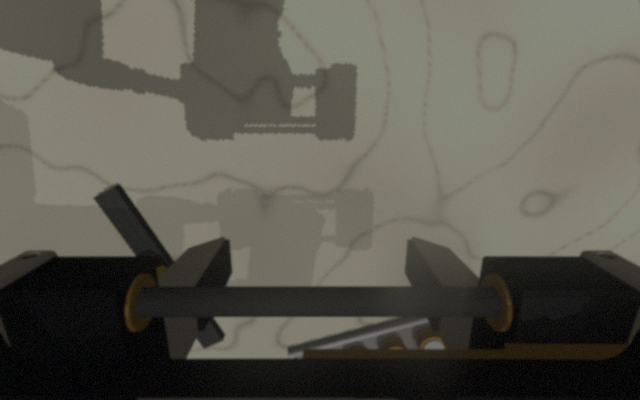

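Both moves were refused, so the arm hasn't moved. The rows probably need every key, so I'll resend with all of them.

>>> move_arm:
  series:
    - {"x": -0.068,"y": 0,"z": -0.102,"spin": 0}
  grip: 0.2

```text
time: 0.28
eef_pos: [223.1, 455.5, 226.3]
eef_rot: [-1.569, -0.002, 1.174]
force: [0.4, -1.1, -0.6]
width: 88.3
```

>>> move_arm:
  series:
    - {"x": -0.068,"y": 0,"z": -0.102,"spin": 0}
    - {"x": -0.068,"y": 0,"z": -0.102,"spin": 0}
    - {"x": -0.068,"y": 0,"z": -0.102,"spin": 0}
    - {"x": -0.068,"y": 0,"z": -0.102,"spin": 0}
    - {"x": -0.068,"y": 0,"z": -0.102,"spin": 0}
    - {"x": -0.068,"y": 0,"z": -0.102,"spin": 0}
    - {"x": -0.068,"y": 0,"z": -0.102,"spin": 0}
    - {"x": -0.068,"y": 0,"z": -0.102,"spin": 0}
    - {"x": -0.068,"y": 0,"z": -0.102,"spin": 0}
    - {"x": -0.068,"y": 0,"z": -0.102,"spin": 0}
    - {"x": -0.068,"y": 0,"z": -0.102,"spin": 0}

```text
time: 1.2
eef_pos: [448.0, 113.0, 226.8]
eef_rot: [-1.571, -0.0, 1.17]
force: [0.7, 0.4, 0.0]
width: 54.9
```

>>> move_arm:
  series:
    - {"x": -0.068,"y": 0,"z": -0.102,"spin": 0}
    - {"x": -0.068,"y": 0,"z": -0.102,"spin": 0}
    - {"x": -0.068,"y": 0,"z": -0.102,"spin": 0}
    - {"x": -0.068,"y": 0,"z": -0.102,"spin": 0}
    - {"x": -0.068,"y": 0,"z": -0.102,"spin": 0}
    - {"x": 0,"y": 0,"z": 0,"spin": -0.15}
    - {"x": 0,"y": 0,"z": 0,"spin": -0.15}
    - {"x": 0,"y": 0,"z": 0,"spin": -0.15}
    - {"x": 0,"y": 0,"z": 0,"spin": -0.15}
    - {"x": 0,"y": 0,"z": 0,"spin": -0.15}
    - {"x": 0,"y": 0,"z": 0,"spin": -0.15}

```text
time: 2.12
eef_pos: [548.3, -38.9, 226.4]
eef_rot: [-1.57, -0.0, 1.883]
force: [-0.3, 0.0, -0.6]
width: 55.3
```

Run:
```python
from h import *
s=ctrl.sense();c=ctrl.capture("wrist");cv2.imwrite("pics/w2.png",c["pixels"][:,:,::-1])
d=wproj_cam(c,s);np.save("w20.npy",d,allow_pickle=True)
print(s["time"],s["eef_pos"],s["eef_rot"],s["joint_positions"],s["width"],s["force"])
```

```text
2.1167 [548.33647618 -38.88428922 226.41775341] [-1.57027196e+00 -4.08067559e-04  1.88252467e+00] [-2.10281448e-01  3.88001972e-01  1.45536266e+00  9.57788138e-05
  1.29888602e+00 -2.09283198e+00] 55.28177012306852 [-0.25043243  0.01531094 -0.60355421]
```

View pics/w2.png

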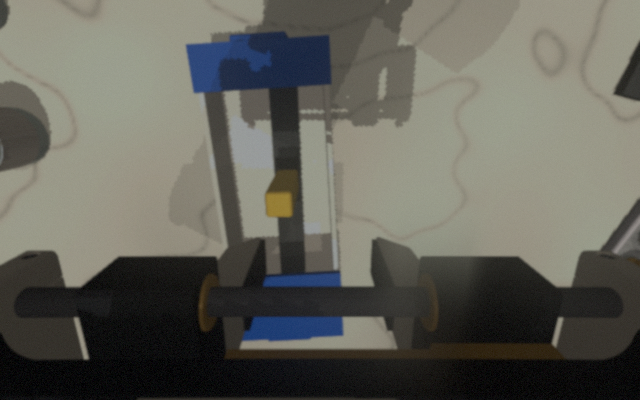

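The wrist view shows the target's bright top face at about (279,204). The shallow lid is at the top of the picture and the deep lid's edge is near row 273. I'll take the handle and bar angle from this view.

Run:
```python
from h import *
s=ctrl.sense();R,p=tool(s);W=load("w2");b=np.load("box.npy");c_,s_=np.cos(b[2]),np.sin(b[2])
bx=lambda X:(c_*(X[0]-b[0])+s_*(X[1]-b[1]),-s_*(X[0]-b[0])+c_*(X[1]-b[1]))
X=atz(W,(279,204),109);print("handle",X,bx(X),"tool delta",R.T@(X-p)/300)
for m,z in(((284,88),16),((291,270),16),((193,91),70),((330,84),70),((251,275),70),((340,272),70)):
  Y=atz(W,m,z);print(m,Y,bx(Y))
```

```text
handle [568.24844943 -67.71566246 109.        ] (np.float64(17.69194050186933), np.float64(-10.679442148143941)) tool delta [-0.11209123  0.39150476 -0.03287833]
(284, 88) [475.87796129 -99.24428434  16.        ] (np.float64(115.20415811663075), np.float64(-14.889963828868456))
(291, 270) [679.3152194  -31.52712517  16.        ] (np.float64(-98.93135974563113), np.float64(-4.012849081050909))
(193, 91) [ 502.79758917 -170.90042334   70.        ] (np.float64(116.17749346677776), np.float64(61.64970719088238))
(330, 84) [459.39588266 -55.78696451  70.        ] (np.float64(114.75929995822393), np.float64(-61.36576037554033))
(251, 275) [667.60347536 -74.98327632  70.        ] (np.float64(-72.22232715386708), np.float64(32.21186071605416))
(340, 272) [635.23598101  14.04015662  70.        ] (np.float64(-74.43454022776943), np.float64(-62.487307276147355))
```

>>> move_arm:
  series:
    - {"x": -0.056,"y": 0,"z": -0.0165,"spin": 0}
    - {"x": -0.056,"y": 0,"z": -0.0165,"spin": 0}
    - {"x": 0,"y": 0.1,"z": 0,"spin": 0}
    - {"x": 0,"y": 0.1,"z": 0,"spin": 0}
    - {"x": 0,"y": 0.1,"z": 0,"spin": 0}
    - {"x": 0,"y": 0,"z": 0,"spin": 0}

```text
time: 2.67
eef_pos: [564.5, -67.1, 130.9]
eef_rot: [-1.561, -0.006, 1.874]
force: [-1.6, 0.5, -0.6]
width: 54.9
```

Run:
```python
from h import *
s=ctrl.sense();c=ctrl.capture("wrist");cv2.imwrite("pics/w3.png",c["pixels"][:,:,::-1])
print(s["time"],s["eef_pos"],s["eef_rot"],s["width"],s["force"])
```

```text
2.6667 [564.45222384 -67.14078417 130.90360396] [-1.56136262 -0.00602131  1.87400646] 54.902246730955554 [-1.56336533  0.50160784 -0.63625891]
```

View pics/w3.png

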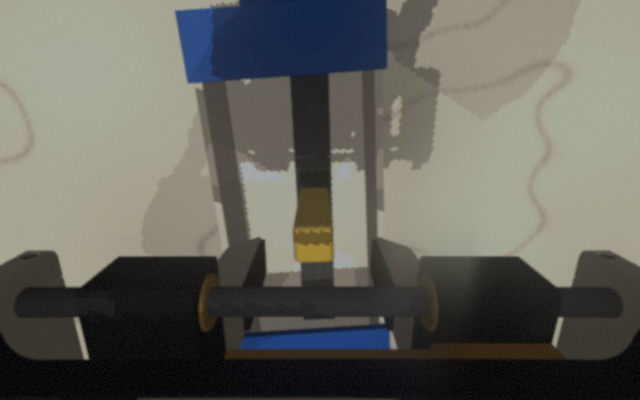

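The handle is centred between the open fingers: top face at about (313,243), fingers near columns 245 and 392. I'll descend the rest of the way.

>>> move_arm:
  series:
    - {"x": 0,"y": 0.07,"z": 0,"spin": 0}
    - {"x": 0,"y": 0.07,"z": 0,"spin": 0}
    - {"x": 0,"y": 0.06,"z": 0,"spin": 0}
    - {"x": 0,"y": 0,"z": 0,"spin": 0}
    - {"x": 0,"y": 0,"z": 0,"spin": 0}
    - {"x": 0,"y": 0,"z": 0,"spin": 0}

```text
time: 3.22
eef_pos: [569.5, -68.2, 79.0]
eef_rot: [-1.574, 0.002, 1.876]
force: [0.8, -0.1, -0.0]
width: 55.0
```

>>> move_arm:
  series:
    - {"x": 0,"y": 0.028,"z": 0,"spin": -0.02}
    - {"x": 0,"y": 0,"z": 0,"spin": 0}
    - {"x": 0,"y": 0,"z": 0,"spin": 0}

```text
time: 3.47
eef_pos: [568.1, -67.9, 68.6]
eef_rot: [-1.571, 0.0, 1.893]
force: [0.4, 0.3, -0.4]
width: 54.8
```

>>> move_arm:
  series:
    - {"x": 0,"y": 0,"z": 0,"spin": 0}
    - {"x": 0,"y": 0,"z": 0,"spin": 0}
    - {"x": 0,"y": 0,"z": 0,"spin": 0}
    - {"x": 0,"y": 0,"z": 0,"spin": 0}
    - {"x": 0,"y": 0,"z": 0,"spin": 0}
    - {"x": 0,"y": 0,"z": 0,"spin": 0}
    - {"x": 0,"y": 0,"z": 0,"spin": 0}
    - {"x": 0,"y": 0,"z": 0,"spin": 0}
  grip: -1
  grip_force: 15

```text
time: 4.13
eef_pos: [568.1, -67.9, 68.3]
eef_rot: [-1.571, 0.0, 1.893]
force: [-0.9, -0.3, -0.2]
width: 24.1
```

>>> move_arm:
  series:
    - {"x": 0,"y": -0.02,"z": 0,"spin": 0}
    - {"x": 0,"y": 0,"z": 0,"spin": 0}
    - {"x": 0,"y": 0,"z": -0.02,"spin": 0}
    - {"x": 0,"y": 0,"z": -0.02,"spin": 0}
    - {"x": 0,"y": 0,"z": -0.02,"spin": 0}
    - {"x": 0,"y": 0,"z": -0.02,"spin": 0}
    - {"x": 0,"y": 0,"z": -0.02,"spin": 0}
    - {"x": 0,"y": 0,"z": -0.02,"spin": 0}
    - {"x": 0,"y": 0,"z": -0.02,"spin": 0}
    - {"x": 0,"y": 0,"z": 0,"spin": 0}
    - {"x": 0,"y": 0,"z": 0,"spin": 0}

```text
time: 5.05
eef_pos: [608.0, -54.4, 74.1]
eef_rot: [-1.571, -0.0, 1.893]
force: [-0.3, -0.3, -3.2]
width: 24.1
```

Run:
```python
from h import *
s=ctrl.sense()
for n in("wrist","side"):
  c=ctrl.capture(n);a=c["pixels"][:,:,::-1]
  if n=="side":a=cv2.resize(a[130:220,220:360],None,fx=5,fy=5,interpolation=2)
  cv2.imwrite(f"pics/{n}4.png",a)
print(s["time"],s["eef_pos"],s["eef_rot"],s["width"],s["force"])
```

```text
5.05 [608.04837483 -54.44210224  74.09828034] [-1.57058602e+00 -1.59578410e-04  1.89295182e+00] 24.050870466945582 [-0.25310038 -0.30776462 -3.17216716]
```

View pics/wrist4.png

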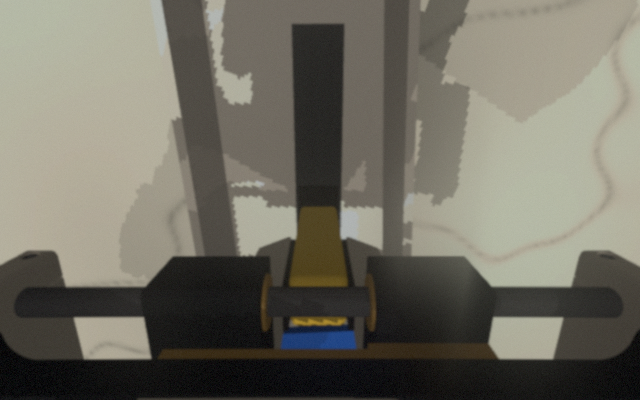

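View pics/side4.png

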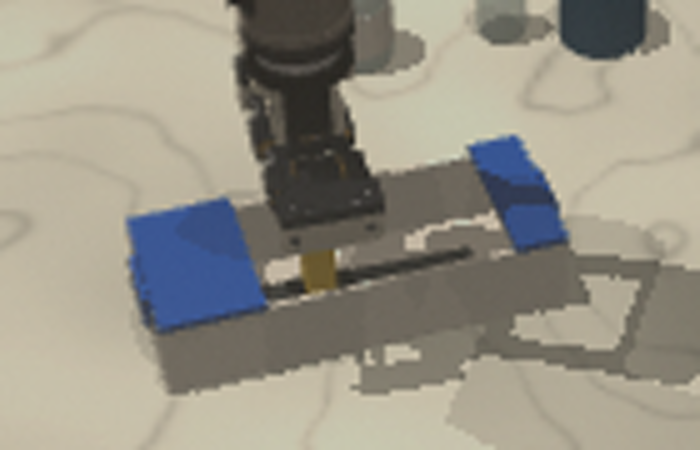

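The wrist view now shows the head end free of the shallow lid (end edge near row 23, columns 292–343). The side view shows the bar's tail under the deep lid and the box unmoved. Next I'll lift until the bar meets the lid edge, then tip it in small steps.

>>> move_arm:
  series:
    - {"x": 0,"y": -0.03,"z": 0,"spin": 0}
    - {"x": 0,"y": -0.03,"z": 0,"spin": 0}
    - {"x": 0,"y": -0.03,"z": 0,"spin": 0}
    - {"x": 0,"y": -0.03,"z": 0,"spin": 0}
    - {"x": 0,"y": 0,"z": 0,"spin": 0}
    - {"x": 0,"y": 0,"z": 0,"spin": 0}

```text
time: 5.65
eef_pos: [608.4, -54.8, 111.5]
eef_rot: [-1.573, 0.001, 1.892]
force: [-0.0, -0.6, -1.7]
width: 23.8
```

>>> move_arm:
  series:
    - {"x": 0,"y": -0.015,"z": 0,"spin": 0}
    - {"x": 0,"y": -0.015,"z": 0,"spin": 0}
    - {"x": 0,"y": 0,"z": 0,"spin": 0}
    - {"x": 0,"y": 0,"z": 0,"spin": 0}
  grip_force: 10

```text
time: 5.98
eef_pos: [607.8, -54.6, 119.2]
eef_rot: [-1.57, -0.0, 1.893]
force: [-0.5, -0.3, -1.7]
width: 23.5
```

>>> move_arm:
  series:
    - {"x": 0,"y": -0.015,"z": 0,"spin": 0}
    - {"x": 0,"y": -0.015,"z": 0,"spin": 0}
    - {"x": 0,"y": 0,"z": 0,"spin": 0}
    - {"x": 0,"y": 0,"z": 0,"spin": 0}

```text
time: 6.32
eef_pos: [607.7, -54.6, 128.3]
eef_rot: [-1.57, -0.0, 1.893]
force: [1.3, -0.2, -4.2]
width: 24.2
```

```bash
cat > look.py <<'E'
from h import *
import sys
k=sys.argv[1]
s=ctrl.sense()
o=[]
c=ctrl.capture("side");a=c["pixels"][:,:,::-1];cv2.imwrite(f"pics/side{k}.png",cv2.resize(a[120:210,220:360],None,fx=5,fy=5,interpolation=2))
c=ctrl.capture("wrist");cv2.imwrite(f"pics/wrist{k}.png",c["pixels"][:,:,::-1])
print(s["time"],s["eef_pos"],s["eef_rot"],s["width"],s["force"],s["torque"])
E
python3 look.py 5
```

```text
6.3167 [607.72788878 -54.60601354 128.27025408] [-1.57028382e+00 -2.04391909e-04  1.89271472e+00] 24.175148754019162 [ 1.26227327 -0.19513694 -4.23904994] [ 0.13366368 -0.00605445  0.07334454]
```

View pics/wrist5.png

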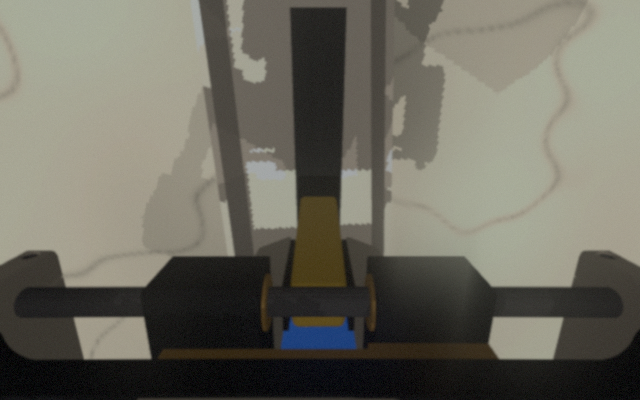

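View pics/side5.png

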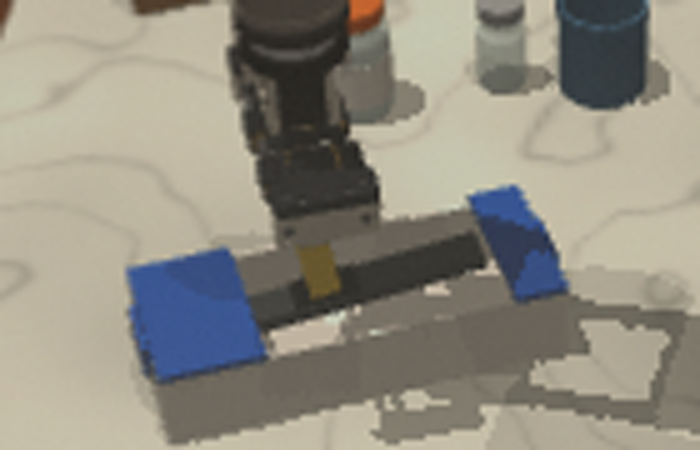

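The bar is pivoting on the lid edge. The side view shows the head rising at about (478,245), the contact force is small, and the box is still. I'll keep raising.

>>> move_arm:
  series:
    - {"x": 0,"y": -0.012,"z": 0,"spin": 0}
    - {"x": 0,"y": -0.012,"z": 0,"spin": 0}
    - {"x": 0,"y": -0.012,"z": 0,"spin": 0}
    - {"x": 0,"y": 0,"z": 0,"spin": 0}
    - {"x": 0,"y": 0,"z": 0,"spin": 0}
    - {"x": 0,"y": 0,"z": 0,"spin": 0}

```text
time: 6.92
eef_pos: [608.0, -54.8, 139.8]
eef_rot: [-1.571, 0.0, 1.893]
force: [-0.4, 0.6, -2.6]
width: 24.0
```

```bash
python3 look.py 6
```

```text
6.9167 [607.95299324 -54.76525903 139.81861934] [-1.57137950e+00  4.64524225e-04  1.89256182e+00] 23.973819015859693 [-0.40307999  0.56246075 -2.57975606] [0.12260323 0.15604106 0.04786056]
```

View pics/wrist6.png

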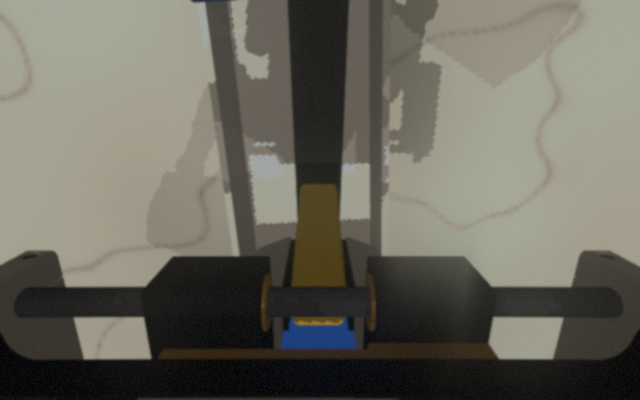

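View pics/side6.png

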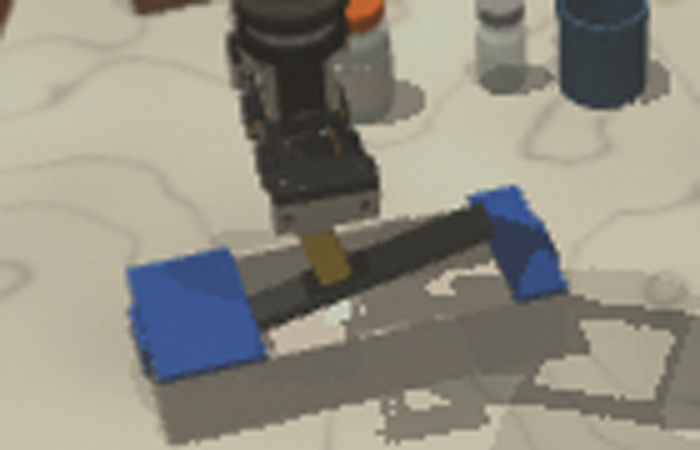

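```bash
cat > sq.py <<'E'
from h import *
def model(s,th,off=84):
    R,p=tool(s);u=R[:,2]; v=R[:,0]; G=p-R[:,1]*19; z=np.array([0,0,1.])
    ax=u*np.cos(th)+z*np.sin(th); up=-u*np.sin(th)+z*np.cos(th); O=G-up*off
    return O,ax,up,v
if __name__=="__main__":
    S=load("side");s=ctrl.sense();b=np.load("box.npy");c_,s_=np.cos(b[2]),np.sin(b[2])
    for th in (.1,.2,.25,.3,.35,.4,.45):
        O,ax,up,v=model(s,th)
        pts=[O+ax*120+up*12+v*15,O+ax*120+up*12-v*15,O+ax*120-v*15,O+ax*120+v*15,O+ax*12+up*12+v*12,O-ax*12+up*12+v*12]
        q=(proj(S,np.array(pts))-[220,120])*5
        f=lambda X:[round(float(k)) for k in (c_*(X[0]-b[0])+s_*(X[1]-b[1]),-s_*(X[0]-b[0])+c_*(X[1]-b[1]),X[2])]
        print(th,np.round(q).tolist(),"head",f(O+ax*120+up*6),"tail",f(O-ax*120+up*6))
E
python3 sq.py
```

```text
0.1 [[484.0, 247.0], [474.0, 221.0], [476.0, 233.0], [486.0, 258.0], [342.0, 281.0], [310.0, 289.0]] head [103, -15, 93] tail [-136, -3, 69]
0.2 [[490.0, 232.0], [480.0, 207.0], [484.0, 218.0], [494.0, 244.0], [351.0, 277.0], [320.0, 287.0]] head [109, -15, 106] tail [-126, -3, 58]
0.25 [[493.0, 225.0], [483.0, 199.0], [487.0, 211.0], [497.0, 236.0], [355.0, 275.0], [325.0, 286.0]] head [111, -15, 113] tail [-121, -3, 54]
0.3 [[495.0, 217.0], [485.0, 192.0], [490.0, 203.0], [500.0, 228.0], [359.0, 272.0], [329.0, 285.0]] head [113, -15, 120] tail [-116, -4, 49]
0.35 [[497.0, 210.0], [487.0, 184.0], [493.0, 195.0], [503.0, 221.0], [363.0, 270.0], [334.0, 283.0]] head [115, -15, 126] tail [-110, -4, 44]
0.4 [[499.0, 202.0], [488.0, 177.0], [495.0, 187.0], [505.0, 213.0], [367.0, 267.0], [339.0, 282.0]] head [117, -15, 134] tail [-104, -4, 40]
0.45 [[500.0, 195.0], [489.0, 170.0], [496.0, 180.0], [507.0, 205.0], [371.0, 264.0], [343.0, 280.0]] head [118, -15, 141] tail [-98, -5, 36]
```

By comparing the model with the side view, the tilt is about 0.22 rad. In the box frame the head is about 105 mm high and the tail is at x ≈ -123, z ≈ 56. That satisfies waypoint 1 with margin. Now I'll draw it out slantwise.

>>> move_arm:
  series:
    - {"x": 0,"y": -0.013,"z": 0.025,"spin": 0}
    - {"x": 0,"y": -0.013,"z": 0.025,"spin": 0}
    - {"x": 0,"y": -0.013,"z": 0.025,"spin": 0}
    - {"x": 0,"y": -0.013,"z": 0.025,"spin": 0}
    - {"x": 0,"y": 0,"z": 0,"spin": 0}
    - {"x": 0,"y": 0,"z": 0,"spin": 0}

```text
time: 7.52
eef_pos: [579.1, -64.6, 155.7]
eef_rot: [-1.572, 0.001, 1.892]
force: [-0.4, -0.9, -2.4]
width: 24.0
```

```bash
python3 look.py 7; python3 sq.py
```

```text
7.5167 [579.09591033 -64.55652862 155.69056225] [-1.57155219e+00  6.92025824e-04  1.89194247e+00] 24.03288524028675 [-0.42716411 -0.87217637 -2.38328905] [0.00962658 0.23955661 0.00270623]
0.1 [[523.0, 224.0], [512.0, 198.0], [514.0, 210.0], [524.0, 236.0], [380.0, 258.0], [349.0, 266.0]] head [133, -16, 108] tail [-106, -4, 85]
0.2 [[529.0, 209.0], [519.0, 184.0], [522.0, 195.0], [533.0, 221.0], [389.0, 254.0], [358.0, 264.0]] head [139, -16, 122] tail [-96, -5, 74]
0.25 [[532.0, 202.0], [522.0, 176.0], [526.0, 188.0], [536.0, 213.0], [394.0, 251.0], [363.0, 263.0]] head [141, -17, 128] tail [-91, -5, 69]
0.3 [[535.0, 194.0], [524.0, 169.0], [529.0, 180.0], [539.0, 205.0], [398.0, 249.0], [368.0, 262.0]] head [143, -17, 135] tail [-86, -5, 64]
0.35 [[537.0, 187.0], [526.0, 161.0], [531.0, 172.0], [542.0, 197.0], [402.0, 247.0], [373.0, 260.0]] head [145, -17, 142] tail [-80, -5, 60]
0.4 [[538.0, 179.0], [527.0, 154.0], [534.0, 164.0], [544.0, 190.0], [406.0, 244.0], [377.0, 259.0]] head [147, -17, 149] tail [-74, -6, 56]
0.45 [[539.0, 171.0], [528.0, 146.0], [535.0, 157.0], [546.0, 182.0], [410.0, 241.0], [382.0, 257.0]] head [148, -17, 156] tail [-68, -6, 52]
```

View pics/side7.png

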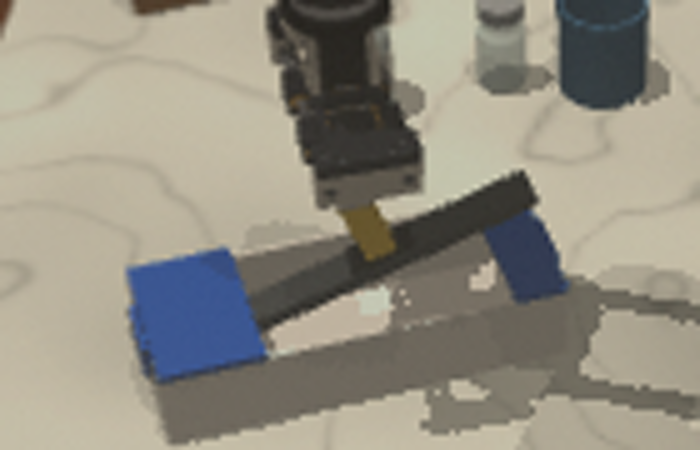

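The side view shows a tilt of about 0.3 rad, with the tail about 10 mm under the lid edge. I'll draw it the rest of the way and raise it.

>>> move_arm:
  series:
    - {"x": 0,"y": -0.013,"z": 0.03,"spin": 0}
    - {"x": 0,"y": -0.013,"z": 0.03,"spin": 0}
    - {"x": 0,"y": -0.013,"z": 0.03,"spin": 0}
    - {"x": 0,"y": -0.013,"z": 0.03,"spin": 0}
    - {"x": 0,"y": 0,"z": 0,"spin": 0}
    - {"x": 0,"y": -0.05,"z": 0,"spin": 0}
    - {"x": 0,"y": -0.05,"z": 0,"spin": 0}
    - {"x": 0,"y": 0,"z": 0,"spin": 0}
    - {"x": 0,"y": 0,"z": 0,"spin": 0}

```text
time: 8.37
eef_pos: [545.7, -75.7, 200.9]
eef_rot: [-1.573, 0.001, 1.892]
force: [0.1, 0.3, -2.0]
width: 23.9
```

```bash
python3 look.py 8; python3 sq.py
```

```text
8.3667 [545.70159413 -75.65250016 200.89376488] [-1.57276855e+00  1.09702866e-03  1.89242767e+00] 23.87302540974357 [ 0.10115063  0.27842264 -1.97567772] [ 0.04708166 -0.04414853  0.02572014]
0.1 [[571.0, 169.0], [560.0, 144.0], [561.0, 156.0], [572.0, 181.0], [427.0, 203.0], [394.0, 212.0]] head [169, -18, 153] tail [-69, -6, 129]
0.2 [[578.0, 154.0], [567.0, 129.0], [570.0, 141.0], [581.0, 166.0], [436.0, 199.0], [404.0, 210.0]] head [175, -19, 166] tail [-60, -7, 118]
0.25 [[581.0, 146.0], [570.0, 121.0], [573.0, 133.0], [585.0, 158.0], [440.0, 197.0], [409.0, 209.0]] head [178, -19, 173] tail [-55, -7, 113]
0.3 [[583.0, 138.0], [572.0, 114.0], [577.0, 125.0], [588.0, 150.0], [445.0, 195.0], [414.0, 208.0]] head [180, -19, 180] tail [-49, -7, 108]
0.35 [[586.0, 131.0], [574.0, 106.0], [579.0, 117.0], [591.0, 142.0], [449.0, 192.0], [419.0, 206.0]] head [182, -19, 186] tail [-44, -8, 104]
0.4 [[587.0, 123.0], [576.0, 98.0], [582.0, 109.0], [593.0, 134.0], [453.0, 189.0], [424.0, 204.0]] head [183, -19, 193] tail [-38, -8, 100]
0.45 [[588.0, 115.0], [577.0, 90.0], [584.0, 101.0], [595.0, 126.0], [457.0, 186.0], [428.0, 203.0]] head [184, -19, 201] tail [-32, -8, 96]
```

View pics/side8.png

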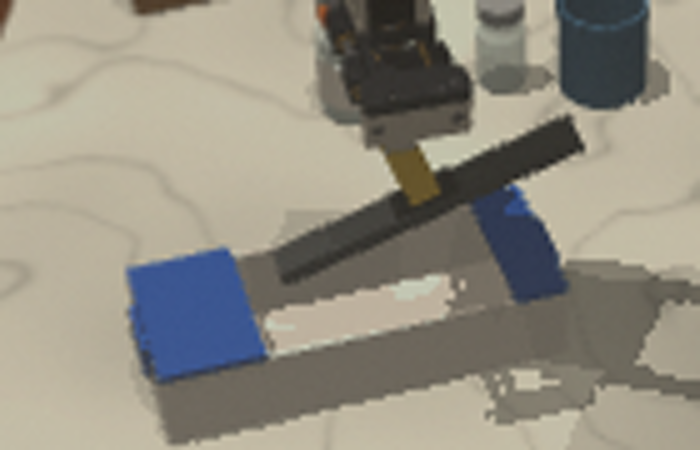

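The squeegee is clear of the box, tilted about 0.3 rad, and the box hasn't moved. To level it, I'll carry it over the empty counter between the box and the tray, press the bar flat there, then lift.

>>> move_arm:
  series:
    - {"x": 0,"y": -0.08,"z": 0,"spin": 0}
    - {"x": 0,"y": -0.08,"z": 0,"spin": 0}
    - {"x": 0.093,"y": 0,"z": -0.031,"spin": 0}
    - {"x": 0.093,"y": 0,"z": -0.031,"spin": 0}
    - {"x": 0.093,"y": 0,"z": -0.031,"spin": 0}
    - {"x": 0.093,"y": 0,"z": -0.031,"spin": 0}
    - {"x": 0.093,"y": 0,"z": -0.031,"spin": 0}
    - {"x": 0.093,"y": 0,"z": -0.031,"spin": 0}
    - {"x": 0.093,"y": 0,"z": -0.031,"spin": 0}
    - {"x": 0.093,"y": 0,"z": -0.031,"spin": 0}
    - {"x": 0.093,"y": 0,"z": -0.031,"spin": 0}
    - {"x": 0,"y": 0,"z": 0,"spin": 0}
  grip_force: 15

```text
time: 9.47
eef_pos: [544.3, 194.1, 246.9]
eef_rot: [-1.57, -0.003, 1.897]
force: [0.2, 0.2, -2.0]
width: 24.0
```

```bash
cat > look2.py <<'E'
from h import *
import sys
k=sys.argv[1]
s=ctrl.sense()
for n in("side","top"):
  c=ctrl.capture(n);cv2.imwrite(f"pics/{n}{k}.png",c["pixels"][:,:,::-1])
print(s["time"],s["eef_pos"],s["eef_rot"],s["width"],s["force"],s["torque"])
E
python3 look2.py 9
```

```text
9.4667 [544.26553704 194.07068477 246.88346362] [-1.56959517 -0.00278673  1.89683589] 23.970465058824725 [ 0.15745205  0.15586883 -1.9501781 ] [ 0.07470359 -0.05873559  0.02467198]
```

View pics/side9.png

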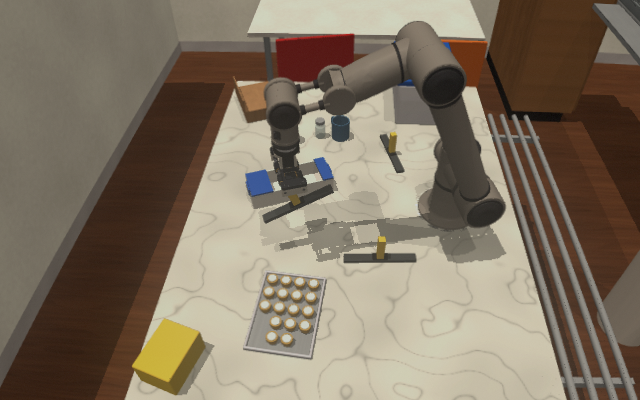

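View pics/top9.png

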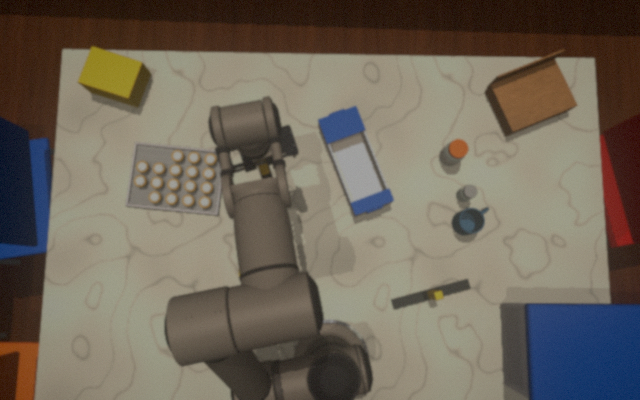

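The side view shows the held squeegee tilted over empty counter, from (265,218) to (333,188). The nearest look-alike is at (380,258) and is clear. I'll lower it there.

>>> move_arm:
  series:
    - {"x": 0,"y": 0.08,"z": 0,"spin": 0}
    - {"x": 0,"y": 0.08,"z": 0,"spin": 0}
    - {"x": 0,"y": 0.08,"z": 0,"spin": 0}
    - {"x": 0,"y": 0.08,"z": 0,"spin": 0}
    - {"x": 0,"y": 0.08,"z": 0,"spin": 0}
    - {"x": 0,"y": 0.06,"z": 0,"spin": 0}
    - {"x": 0,"y": 0,"z": 0,"spin": 0}
    - {"x": 0,"y": 0,"z": 0,"spin": 0}
    - {"x": 0,"y": 0,"z": 0,"spin": 0}
  grip_force: 10

```text
time: 10.32
eef_pos: [546.1, 188.6, 111.4]
eef_rot: [-1.572, 0.0, 1.892]
force: [0.8, -0.2, -2.2]
width: 23.7
```

>>> move_arm:
  series:
    - {"x": 0,"y": 0.02,"z": 0,"spin": 0}
    - {"x": 0,"y": 0.02,"z": 0,"spin": 0}
    - {"x": 0,"y": 0.02,"z": 0,"spin": 0}
    - {"x": 0,"y": 0,"z": 0,"spin": 0}
    - {"x": 0,"y": 0,"z": 0,"spin": 0}

```text
time: 10.73
eef_pos: [545.2, 189.3, 92.0]
eef_rot: [-1.571, -0.0, 1.893]
force: [0.3, 0.4, -2.2]
width: 23.8
```

>>> move_arm:
  series:
    - {"x": 0,"y": 0.015,"z": 0,"spin": 0}
    - {"x": 0,"y": 0.015,"z": 0,"spin": 0}
    - {"x": 0,"y": 0.015,"z": 0,"spin": 0}
    - {"x": 0,"y": 0,"z": 0,"spin": 0}
    - {"x": 0,"y": 0,"z": 0,"spin": 0}

```text
time: 11.15
eef_pos: [545.2, 189.2, 78.2]
eef_rot: [-1.57, -0.0, 1.893]
force: [0.0, 0.1, -1.8]
width: 23.9
```

```bash
sed -i 's/120:210,220:360/150:240,220:360/' look.py; python3 look.py 10
```

```text
11.15 [545.21065825 189.22691097  78.22746703] [-1.57031822e+00 -2.05588492e-04  1.89256200e+00] 23.89811510033975 [ 0.02332751  0.12865856 -1.81219619] [0.0254185  0.0062633  0.00309769]
```

View pics/side10.png

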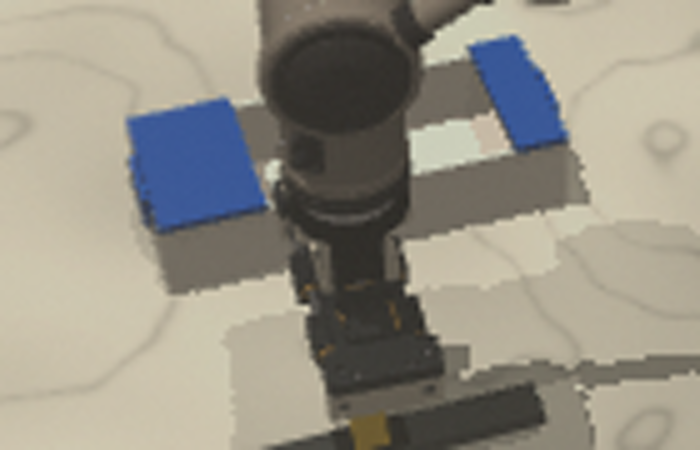

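>>> move_arm:
  series:
    - {"x": 0,"y": 0.013,"z": 0,"spin": 0}
    - {"x": 0,"y": 0.013,"z": 0,"spin": 0}
    - {"x": 0,"y": 0.01,"z": 0,"spin": 0}
    - {"x": 0,"y": 0,"z": 0,"spin": 0}
    - {"x": 0,"y": 0,"z": 0,"spin": 0}

```text
time: 11.67
eef_pos: [545.8, 189.4, 68.5]
eef_rot: [-1.572, 0.0, 1.893]
force: [-0.3, 0.2, 4.0]
width: 24.2
```

>>> move_arm:
  series:
    - {"x": 0,"y": 0.01,"z": 0,"spin": 0}
    - {"x": 0,"y": 0,"z": 0,"spin": 0}
    - {"x": 0,"y": 0,"z": 0,"spin": 0}

```text
time: 11.92
eef_pos: [546.4, 189.6, 66.4]
eef_rot: [-1.574, 0.0, 1.893]
force: [-0.2, 0.1, 8.2]
width: 23.7
```

```bash
sed -i 's/150:240,220:360/170:260,220:360/' look.py; python3 look.py 11; python3 look2.py 12
```

```text
11.9167 [546.41962854 189.57604117  66.36007668] [-1.57418765e+00  1.26297092e-04  1.89256306e+00] 23.725623309586723 [-0.17015889  0.10943302  8.17191085] [0.14292798 0.15783006 0.01614922]
12.0167 [546.40921462 189.54769433  66.34832976] [-1.57414374e+00  1.47381875e-04  1.89251192e+00] 23.700857944138058 [-3.54874451e-01  9.97373988e-04  9.05094193e+00] [ 0.15571591  0.14355074 -0.04026632]
```

View pics/side11.png

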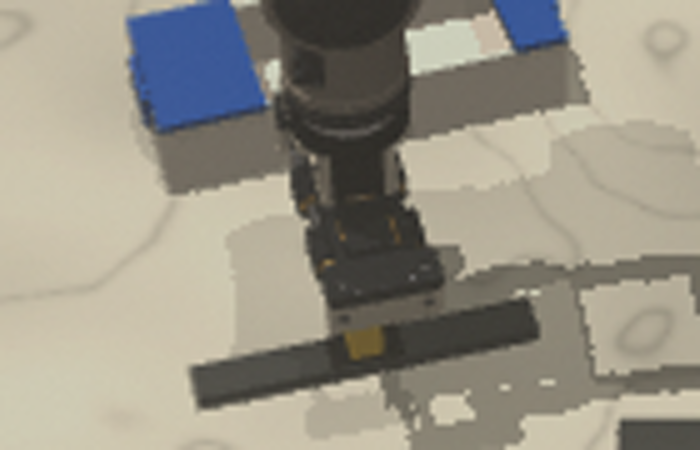

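View pics/wrist11.png

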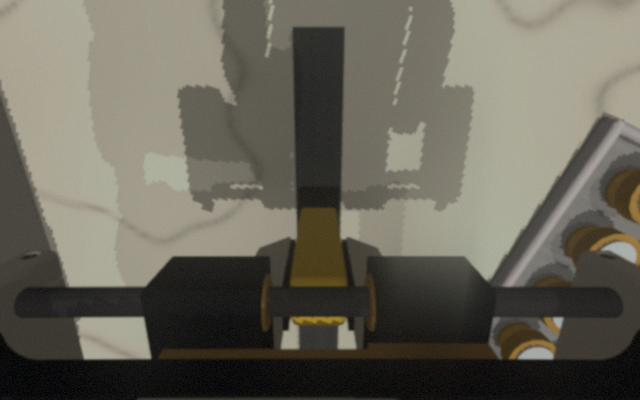

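The bar is flat on the counter under about 9 N. In the wrist view the head end is at row 28, against row 23 when it lay level in the box. Now I'll tighten the grip and lift.

>>> move_arm:
  series:
    - {"x": 0,"y": 0,"z": 0,"spin": 0}
    - {"x": 0,"y": 0,"z": 0,"spin": 0}
    - {"x": 0,"y": 0,"z": 0,"spin": 0}
    - {"x": 0,"y": -0.04,"z": 0,"spin": 0}
    - {"x": 0,"y": -0.08,"z": 0,"spin": 0}
    - {"x": 0,"y": -0.1,"z": 0,"spin": 0}
    - {"x": 0,"y": -0.1,"z": 0,"spin": 0}
    - {"x": 0,"y": -0.1,"z": 0,"spin": 0}
    - {"x": 0,"y": -0.1,"z": 0,"spin": 0}
    - {"x": 0,"y": -0.1,"z": 0,"spin": 0}
    - {"x": 0,"y": -0.08,"z": 0,"spin": 0}
    - {"x": 0,"y": -0.04,"z": 0,"spin": 0}
  grip_force: 30

```text
time: 13.12
eef_pos: [546.1, 189.4, 290.2]
eef_rot: [-1.576, 0.001, 1.893]
force: [0.3, 0.7, -1.7]
width: 23.8
```

>>> move_arm:
  series:
    - {"x": 0,"y": 0,"z": 0,"spin": 0}
    - {"x": 0,"y": 0,"z": 0,"spin": 0}
    - {"x": 0,"y": 0,"z": 0,"spin": 0}
    - {"x": 0,"y": 0,"z": 0,"spin": 0}
    - {"x": 0,"y": 0,"z": 0,"spin": 0}
    - {"x": 0,"y": 0,"z": 0,"spin": 0}

```text
time: 13.62
eef_pos: [545.0, 189.1, 286.0]
eef_rot: [-1.569, -0.0, 1.893]
force: [-0.1, 0.1, -2.5]
width: 23.8
```

```bash
sed -i 's/170:260,220:360/110:210,220:380/' look.py; python3 look.py 13; sed -i 's/(.1,.2,.25/(-.1,-.05,0,.05,.1,.2,.25/; s/\[220,120\]/[220,110]/' sq.py; python3 sq.py|head -5;python3 look2.py 14
```

```text
13.6167 [545.03980407 189.0990698  285.99129892] [-1.56905019e+00 -2.68524546e-04  1.89251551e+00] 23.79733051536452 [-0.12556773  0.09658121 -2.52185126] [ 0.08003498 -0.01022705 -0.02634565]
-0.1 [[529.0, 413.0], [517.0, 382.0], [515.0, 396.0], [527.0, 427.0], [360.0, 430.0], [322.0, 434.0]] head [57, -264, 216] tail [-181, -252, 240]
-0.05 [[535.0, 406.0], [523.0, 374.0], [522.0, 388.0], [534.0, 420.0], [365.0, 428.0], [327.0, 434.0]] head [62, -264, 222] tail [-178, -252, 234]
0 [[541.0, 398.0], [528.0, 366.0], [528.0, 380.0], [541.0, 412.0], [371.0, 427.0], [333.0, 434.0]] head [66, -264, 228] tail [-174, -252, 227]
0.05 [[546.0, 390.0], [533.0, 358.0], [534.0, 372.0], [547.0, 403.0], [377.0, 425.0], [339.0, 433.0]] head [69, -265, 234] tail [-170, -253, 222]
0.1 [[551.0, 382.0], [538.0, 350.0], [540.0, 364.0], [553.0, 395.0], [382.0, 423.0], [345.0, 433.0]] head [73, -265, 240] tail [-166, -253, 216]
13.7167 [545.18376653 189.15382548 286.51819224] [-1.57001644e+00 -1.36301164e-04  1.89254937e+00] 24.001864518714335 [-0.26258788  0.32280222 -2.31226565] [ 0.0408009   0.08110785 -0.00774339]
```

View pics/side13.png

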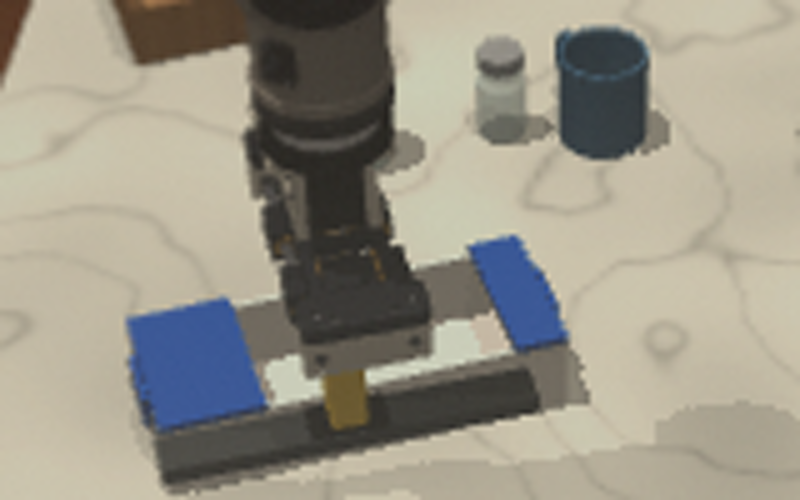

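View pics/top14.png

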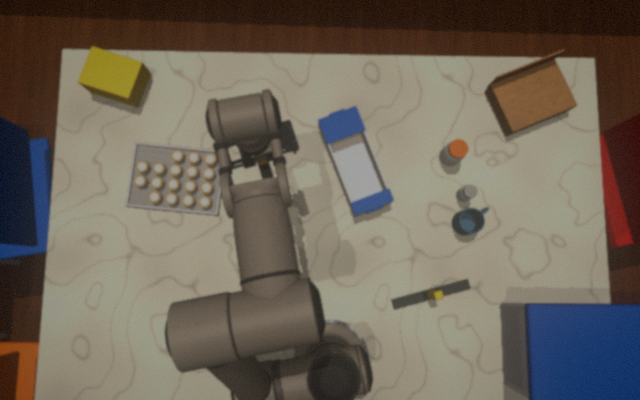

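View pics/side14.png

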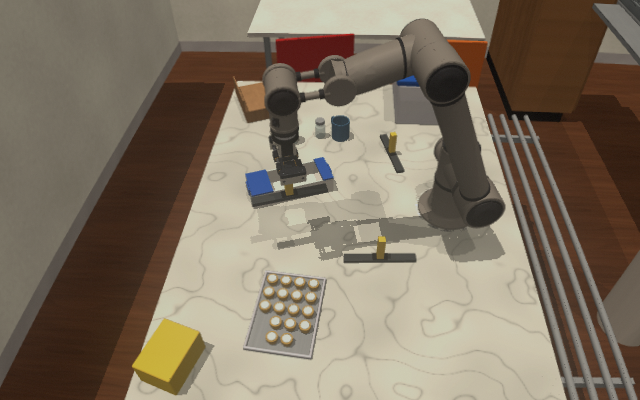

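The bar matches the model at a tilt of about 0: the head corner appears at (540,400) and was predicted at (541,398–412). It's about 220 mm up. The box and bystanders look the same as at the start. I'll let it settle, then hand in.

>>> move_arm:
  series:
    - {"x": 0,"y": 0,"z": 0,"spin": 0}
    - {"x": 0,"y": 0,"z": 0,"spin": 0}
    - {"x": 0,"y": 0,"z": 0,"spin": 0}
    - {"x": 0,"y": 0,"z": 0,"spin": 0}
    - {"x": 0,"y": 0,"z": 0,"spin": 0}
    - {"x": 0,"y": 0,"z": 0,"spin": 0}

```text
time: 14.32
eef_pos: [545.3, 189.2, 287.1]
eef_rot: [-1.571, -0.0, 1.893]
force: [0.5, -0.4, -2.3]
width: 23.6
```

Run:
```python
from h import *
s=ctrl.sense();print(s["eef_pos"],np.abs(s["qd"]).max(),s["width"],s["force"])
a=cv2.imread("pics/top0.png").astype(int);b=cv2.imread("pics/top14.png").astype(int)
T=load("top")
for n,(x0,x1,y0,y1) in dict(box=(318,396,104,220),jars=(438,492,136,240),tray=(125,205,140,218)).items():
    g=lambda i:cv2.GaussianBlur(i[y0:y1,x0:x1].astype(np.float32).mean(2),(0,0),1)
    print(n,cv2.phaseCorrelate(g(a),g(b)))
print(ctrl.finish_job())
```

```text
[545.28582881 189.17213774 287.05588228] 0.0015445045754673573 23.604742499921358 [ 0.49101385 -0.44618108 -2.32775775]
box ((0.16422658356174935, -0.07437206080763303), 0.6911190658807754)
jars ((0.018623995969669238, 0.011330549456445738), 1.0180518568297963)
tray ((0.02640131857044281, -0.011000510548861087), 1.0405689039826393)
the job is handed in; nothing more can be done
None
```

The squeegee is out of the box and held level, and I've handed the job in; no verdict came back.

**What I did:**
1. Gripped the boxed squeegee's yellow handle across its width and slid it about 42 mm in under the deep lid.
2. Lifted until the bar met the deep lid's edge and tipped in the pads to about 0.3 rad, then drew it out slantwise.
3. Pressed the bar flat (about 9 N) on an empty patch of counter to level it, tightened to 30 N and lifted.

**Waypoint 1:** from the side view I estimated the head about 105 mm above the box's underside. The tail was then at x ≈ -123 mm, z ≈ 56 mm, inside the box under the deep lid. These come from fitting a model to the picture, not from a direct reading.

**Last checks before handing in:**
- **Bar:** tilt about 0 rad, roughly 220 mm above the counter, touching nothing but the gripper.
- **Grip and motion:** joint speeds were near zero, at 0.0015 rad/s or less. The opening was about 24 mm, which matches the handle.
- **Box, jars, mug and tray:** the top view showed shifts of 0.2 pixel or less against the first picture, about 0.5 mm.
- **Time:** about 14 s of the 45 s allowed.

The first two move calls were refused because their rows lacked some keys; the arm did not move. No checks failed or disagreed.

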